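# Lay out a second stage's parts in the service tray

### The job

Lay out this regulator's parts in the service tray, each set down (not dropped) in the middle of its own mat, the same way up as it lies now: the black mouthpiece on the red mat, the chrome cover on the blue mat, the yellow tee on the green mat and the brass knob on the white mat. The white tee and the black knob belong to another regulator: leave them where they are.

Things in the scene. Friction and masses are not known exactly. Their poses are not given: they have to be found in the camera images.
- mouthpiece_center (a point): Black rubber mouthpiece on its side, 28 mm tall. Point: middle of the whole, 14 mm over its underside; z up. An oval tube 40 mm wide (y), 28 tall runs from x = -28 mm to an upright flange 68 mm wide (y) at x = 0 to 15 mm; two bite tabs reach on to x = 27 mm. Best gripped across the tube (along y) at x = -15 mm.
- cover_center (a point): Chrome second-stage cover, a round metal disc 60 mm in diameter, 20 mm tall, sides straight for the lower 17 mm, a ringed mark on top. Point: its centre, 10 mm over its underside; z up. All loose things on the bench start at least 95 mm apart, centre to centre.
- yellow_tee_center (a point): Yellow nylon exhaust tee, 76 mm long (own y), 34 mm tall: an upright oval collar, 24 mm wide (own x) and 38 mm long (own y), with a horn 18 mm tall either side swept back to x = -22 mm. Point: the collar's centre, 17 mm over the underside; z up. Take it by the collar, across x.
- brass_knob_center (a point): Brass adjustment knob, a ribbed cylinder standing on end, 29 mm in diameter, 25 mm tall. Point: its centre, 12.5 mm over its underside; z up.
- white_tee_center (a point): White exhaust tee, a look-alike to be left alone: 76 mm long (own y), 34 mm tall: an upright oval collar, 24 mm wide (own x) and 38 mm long (own y), with a horn 18 mm tall either side swept back to x = -22 mm. Point: the collar's centre, 17 mm over the underside; z up.
- black_knob_center (a point): Black plastic knob, a look-alike to be left alone: a ribbed cylinder standing on end, 29 mm in diameter, 25 mm tall. Point: its centre, 12.5 mm over its underside; z up.
- red_mat_top (a point): Red square mat, 100 x 100 x 3 mm, one of four in a square, 115 mm apart, in a fixed shallow dark steel tray (250 x 250 mm, rim 10 mm above the bench); which mat lies where varies. Point: centre of the mat's top face, 6 mm above the bench; x and y along its sides, z up.
- blue_mat_top (a point): Blue square mat, 100 x 100 x 3 mm, one of four in a square, 115 mm apart, in a fixed shallow dark steel tray (250 x 250 mm, rim 10 mm above the bench); which mat lies where varies. Point: centre of the mat's top face, 6 mm above the bench; x and y along its sides, z up.
- green_mat_top (a point): Green square mat, 100 x 100 x 3 mm, one of four in a square, 115 mm apart, in a fixed shallow dark steel tray (250 x 250 mm, rim 10 mm above the bench); which mat lies where varies. Point: centre of the mat's top face, 6 mm above the bench; x and y along its sides, z up.
- white_mat_top (a point): White square mat, 100 x 100 x 3 mm, one of four in a square, 115 mm apart, in a fixed shallow dark steel tray (250 x 250 mm, rim 10 mm above the bench); which mat lies where varies. Point: centre of the mat's top face, 6 mm above the bench; x and y along its sides, z up.
Not all that is in view belongs to the job. Of the things that look like the part that bears red_mat_top, take the one that is farthest from the robot's base at the start. Several things look just like the part that bears blue_mat_top: the one meant starts farthest to the robot's left.

How it is judged (in metres and radians):
At the end, for the whole second after the job is handed in: Mouthpiece, cover, yellow tee and brass knob rest on the red, blue, green and white mat, centre within 15 mm of the mat's centre, height within 4 mm of lying flat, upright within 0.15 rad, released and still; white tee and black knob within 15 mm of where they started (horizontal distance between mouthpiece_center and red_mat_top below 0.015 m and z of mouthpiece_center in the frame of red_mat_top between 0.01 and 0.018 m and angle between each of mouthpiece_center, cover_center, yellow_tee_center, brass_knob_center's own z axis and vertical below 0.15 rad and linear speed of each of mouthpiece, cover, yellow_tee, brass_knob below 0.02 m/s and horizontal distance between cover_center and blue_mat_top below 0.015 m and z of cover_center in the frame of blue_mat_top between 0.006 and 0.014 m and horizontal distance between yellow_tee_center and green_mat_top below 0.015 m and z of yellow_tee_center in the frame of green_mat_top between 0.013 and 0.021 m and horizontal distance between brass_knob_center and white_mat_top below 0.015 m and z of brass_knob_center in the frame of white_mat_top between 0.0085 and 0.0165 m and distance of each of white_tee_center, black_knob_center from where it was at the start of the episode below 0.015 m); the robot touches nothing.
It fails at once if the white tee or the black knob is moved by more than 15 mm (distance of any of white_tee_center, black_knob_center from where it was at the start of the episode above 0.015 m).
It fails at once if a part is dropped onto its mat from more than about 25 mm (over 0.7 m/s with no finger on it) ((horizontal distance between mouthpiece_center and red_mat_top below 0.05 m and linear speed of mouthpiece above 0.7 m/s and contact force between the fingers and mouthpiece below 0.05 N) or (horizontal distance between cover_center and blue_mat_top below 0.05 m and linear speed of cover above 0.7 m/s and contact force between the fingers and cover below 0.05 N) or (horizontal distance between yellow_tee_center and green_mat_top below 0.05 m and linear speed of yellow_tee above 0.7 m/s and contact force between the fingers and yellow_tee below 0.05 N) or (horizontal distance between brass_knob_center and white_mat_top below 0.05 m and linear speed of brass_knob above 0.7 m/s and contact force between the fingers and brass_knob below 0.05 N)).
It also fails if it takes over 101 s, if anything falls off the work surface, if the arm or the gripper's body presses on something with over 40 N, if the wrist force passes 120 N, or if a joint passes its speed limit or range.

### The arm

A 6-joint arm with a two-finger parallel gripper is mounted at the origin on the work surface. World frame = base frame: x ahead of the robot, y to its left, z up, the work surface at z = 0. Lengths are in mm, angles in rad, forces in N, time in s.
With the tool pointing down it reaches from about 350 to 775 mm from the base axis. Payload 7.3 kg.
Tool frame: the origin (TCP) lies on the centre line of the jaws, within the pads' length; the fingertips stand 22 mm ahead of it and the grasp point (between the pads) lies 3 mm ahead of it; z points along the fingers, y is the direction in which the jaws open and shut (so a half turn about z gives the same grasp; the last joint's range is limited). The gripper opens to 92 mm and grips with 3 to 60 N. Pads are 19 mm wide; open, the fingers measure 130 mm over their backs; the gripper's body (75 mm by 190 mm) begins 47 mm behind the grasp point.
Start: joints at [-1.251, 0.342, 1.524, -0, 1.275, -0.146], TCP at [235.821, -469.075, 248.741] pointing down, gripper open.
Joint ranges: [-2.53, 2.53], [-0.77, 2.02], [0.04, 2.7], [-1, 4.14], [0.28, 2.66], [-3.11, 3.11]. Speed limits (rad/s): [2.57, 2.57, 3.14, 3.14, 3.14, 3.14].

### API

Orientations are given as [roll, pitch, yaw] about the fixed x, y, z axes, in that order (R = Rz(yaw) Ry(pitch) Rx(roll)).
In Python, from plant import get_obs, capture, close_job gives the robot as it stands.
- The arm moves only by the tool carry_out, never from a script. Its arguments are lists of equal length, an entry for each row: "xyz": the shift along the tool's x, y, z scaled (see below), a list of three; "dr": the turn, a rotation vector about the tool's x, y, z scaled (see below), a list of three. A call has 1 to 8 rows; each row shifts and turns the commanded pose from where the row before left it, along the tool's axes as they then stand; what a row does not reach is not made up. The controller multiplies each number of a shift by 0.06 m and each number of a turn by 8 degrees. A row lasts 1/8 s, in which the tool goes at most 62.5 mm and 10.7 degrees, less where a joint would pass 70% of its speed; a pose out of reach is approached as far as the arm can. A call with a number of a shift or a turn outside -1 to 1 is refused whole. A call with a gripper value outside its range is refused whole. "gripper" is the gripper's target within -1 to 1 (fully open at 1, half-way at 0, shut at -1), set as the call begins (left out, the last holds). The fingers move at their own pace and stop on an object; the grip force is fixed at half the most. Time passes only in rows, so rows that do not move let the fingers close. It gives the time, the measured TCP pose, the force and the opening at its end, in the units of the state.
- get_obs(): the state, without advancing time (a new reading comes with each control period).
- capture(name): name is "scene" or "top"; returns a dict with "image" (420x560x3 uint8, blue, green, red), "fx", "fy", "cx", "cy" (pixels), "D" ([k1, k2, p1, p2, k3] as OpenCV has them; the pictures are not rectified), "pose" (4x4, takes a point from camera to world coordinates). Camera axes: x right, y up, looking along -z (the intrinsics and any distortion apply to the point x, -y, -z); pixel columns grow to the right and rows downward; lengths in mm; the calibration is good to about 2 mm. A picture is of the moment at which its call begins. There is no depth.
- close_job(): hands the job in, once; it reports no verdict.
The state is a dict: "time": time; "joint_positions": joint angles; "dq": joint speeds; "tau": joint torques, N m; "tool_pos": TCP position; "tcp_rot": TCP orientation; "contact_force": force on the tool from outside, world axes, zero at the start; "moment": the same for the moment, N m; "grip_width": finger opening in mm.
Only numpy, scipy, OpenCV 4.12 (cv2) and the standard library are available. Lean on these libraries where they do the work, as an engineer would, in place of code of your own. Each camera call takes 0.05 s, during which the arm holds its last target.

## Working session

There is one attempt and no reset: what is moved stays moved. The work goes in short steps, Python scripts to look and compute and a tool call to move; the robot and the scene stay as the last step left them, time stands still between calls to the robot, and variables do not carry over. Pictures are saved under pics/ and viewed, and the job is handed in when it is done.

Besides the shell and the picture viewer there is one more tool, called after ">>>" as name(argument=value, ...) on one line, values as JSON. carry_out: Moves the arm, as the interface text tells. Shifts and turns lie within -1 to 1; 1 stands for 0.06 m of shift or 8 degrees of turn. Its arguments: {"type":"object","properties":{"xyz":{"type":"array"},"dr":{"type":"array"},"gripper":{"type":"number"}},"required":["xyz","dr"]}

```bash
ls; mkdir -p pics; python3 - <<'E'
from plant import get_obs,capture
import cv2,pickle
o=get_obs();print(o)
for n in("scene","top"):
    c=capture(n);cv2.imwrite(f"pics/{n}0.png",c["image"]);pickle.dump(c,open(f"{n}0.pkl","wb"))
    print(n,c["fx"],c["fy"],c["cx"],c["cy"],c["D"],c["pose"])
E
```

```text
pics
{'time': 0.0, 'joint_positions': array([-1.25098199e+00,  3.42702677e-01,  1.52500856e+00,  3.61311164e-06,
        1.27539002e+00, -1.45974730e-01]), 'dq': array([-6.48177607e-04,  1.01555660e-03,  2.84463460e-06,  8.28227343e-04,
       -1.28291379e-03, -7.55495131e-04]), 'tau': array([-4.11077126e-03, -4.31256652e+01, -2.44223177e+01,  7.13164313e-02,
        5.61437826e-02, -1.08575796e-04]), 'tool_pos': array([ 235.70790808, -468.70092583,  248.05828967]), 'tcp_rot': array([-3.14010059e+00, -2.22855311e-04,  4.65787848e-01]), 'contact_force': array([0.08647375, 0.24304003, 0.69994184]), 'moment': array([ 0.01281364, -0.01727578, -0.04569767]), 'grip_width': 91.91397138672609}
scene 407.6616816572713 407.6616816572713 284.3133143197078 200.47597867579128 [-0.03090175  0.          0.          0.          0.        ] [[ 6.68345563e-01 -5.29290061e-01  5.22653078e-01  1.01934559e+03]
 [ 7.43597580e-01  4.57065098e-01 -4.88010384e-01 -4.33286384e+02]
 [ 1.94125650e-02  7.14803139e-01  6.99056239e-01  7.51913525e+02]
 [ 0.00000000e+00  0.00000000e+00  0.00000000e+00  1.00000000e+00]]
top 437.7873939375561 437.7873939375561 280.881994351658 207.01919252243883 [-0.13449804  0.          0.          0.          0.        ] [[ 1.95327748e-02  9.93104149e-01 -1.15596797e-01  3.56408591e+02]
 [-9.99778164e-01  1.84899312e-02 -1.00869088e-02  6.49996837e+01]
 [-7.87997414e-03  1.15768178e-01  9.93245002e-01  1.19231409e+03]
 [ 0.00000000e+00  0.00000000e+00  0.00000000e+00  1.00000000e+00]]
```

View pics/scene0.png

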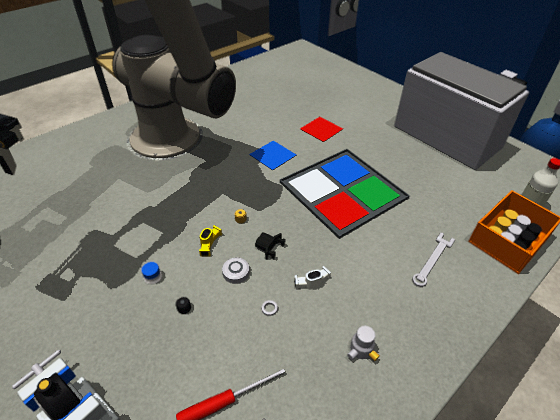

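View pics/top0.png

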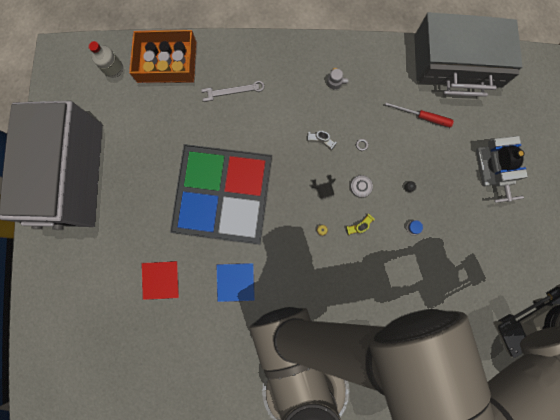

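```bash
cat > h.py <<'E'
import numpy as np,cv2,pickle
def ray(c,uv):
    K=np.array([[c["fx"],0,c["cx"]],[0,c["fy"],c["cy"]],[0,0,1]])
    p=cv2.undistortPoints(np.array([[uv]],float),K,np.array(c["D"],float))[0,0]
    P=np.array(c["pose"]);d=P[:3,:3]@np.array([p[0],-p[1],-1]);return P[:3,3],d/np.linalg.norm(d)
def plane(c,uv,z):
    o,d=ray(c,uv);return o+d*(z-o[2])/d[2]
def tri(c1,u1,c2,u2):
    o1,d1=ray(c1,u1);o2,d2=ray(c2,u2)
    s=np.linalg.lstsq(np.stack([d1,-d2],1),o2-o1,rcond=None)[0]
    a,b=o1+s[0]*d1,o2+s[1]*d2;return (a+b)/2,np.linalg.norm(a-b)
def load(n):return pickle.load(open(n,"rb"))
E
python3 - <<'E'
from h import *
t=load("top0.pkl")["image"];s=load("scene0.pkl")["image"]
cv2.imwrite("pics/tcrop.png",cv2.resize(t[120:250,300:430],None,fx=4.6,fy=4.6,interpolation=cv2.INTER_CUBIC))
cv2.imwrite("pics/scrop.png",cv2.resize(s[200:320,140:340],None,fx=4,fy=4,interpolation=cv2.INTER_CUBIC))
cv2.imwrite("pics/mats.png",cv2.resize(t[135:310,130:285],None,fx=3.4,fy=3.4,interpolation=cv2.INTER_CUBIC))
E
```

```text
(no output)
```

View pics/tcrop.png

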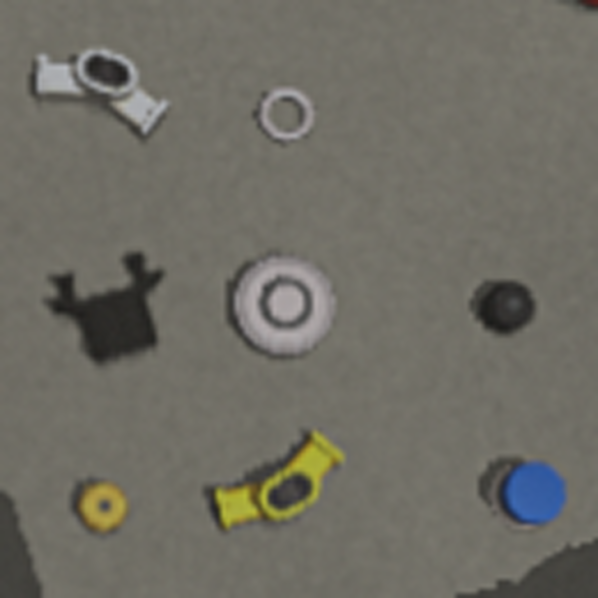

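View pics/scrop.png

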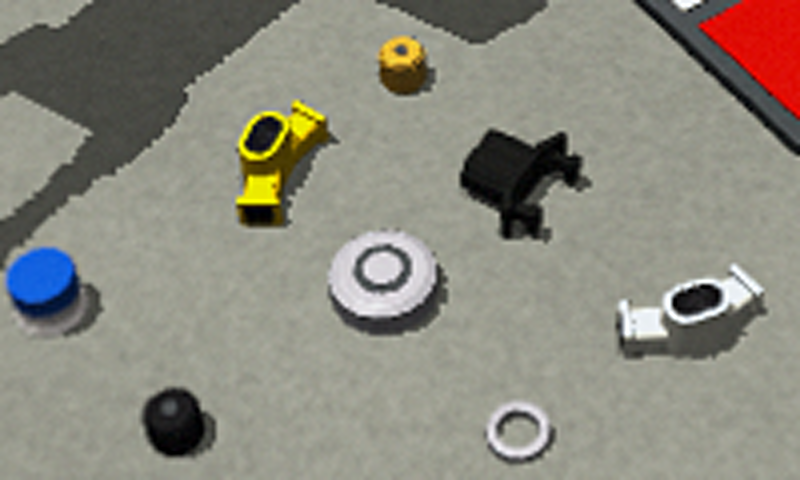

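View pics/mats.png

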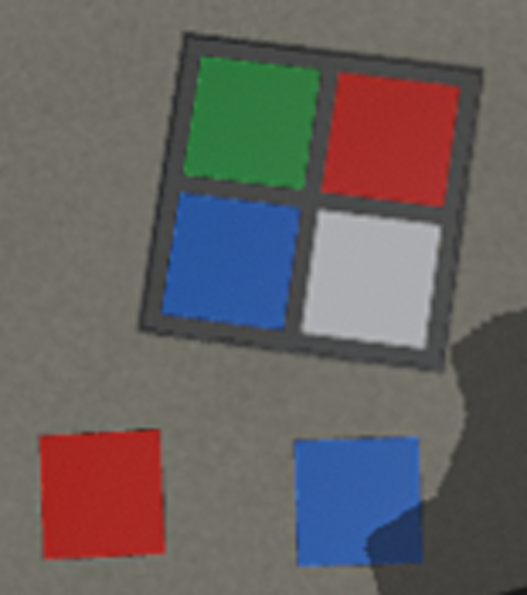

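```bash
cat > m.py <<'E'
from h import *
T=load("top0.pkl");S=load("scene0.pkl")
def mask(c,lo,hi,near,minA=20,rad=25):
    hsv=cv2.cvtColor(c["image"],cv2.COLOR_BGR2HSV);m=cv2.inRange(hsv,np.array(lo),np.array(hi))
    n,l,st,ce=cv2.connectedComponentsWithStats(m)
    k=[i for i in range(1,n) if st[i,4]>=minA and np.hypot(*(ce[i]-near))<rad]
    i=max(k,key=lambda i:st[i,4]);return (l==i).astype(np.uint8),ce[i],st[i,4]
def quad(m):
    ct=max(cv2.findContours(m,0,1)[0],key=cv2.contourArea);h=cv2.convexHull(ct)
    for e in np.linspace(1,12,45):
        a=cv2.approxPolyDP(h,e,True)
        if len(a)==4:break
    a=a[:,0].astype(float)
    A,B,C,D=a;t=np.linalg.solve(np.stack([C-A,B-D],1),B-A)[0]
    return A+t*(C-A),a
E
python3 - <<'E'
from m import *
mats=dict(red=((0,150,60),(8,255,255),(245,175),(342,211)),blue=((100,120,60),(125,255,255),(198,212),(346,168)),green=((50,100,50),(80,255,255),(204,170),(373,192)),white=((0,0,150),(180,50,255),(238,217),(314,184)),
 loosered=((0,150,60),(8,255,255),(160,280),(321,128)),looseblue=((100,120,40),(125,255,255),(236,282),(273,154)))
for k,(lo,hi,a,b) in mats.items():
    try:
        m1,c1,n1=mask(T,lo,hi,a);m2,c2,n2=mask(S,lo,hi,b)
        q1,a1=quad(m1);q2,a2=quad(m2)
        p,g=tri(T,q1,S,q2);p2,_=tri(T,c1,S,c2)
        cs=[plane(T,x,6) for x in a1]
        sd=[np.linalg.norm(cs[i]-cs[i-1]) for i in range(4)]
        print(k,n1,n2,q1.round(1),q2.round(1),"tri",p.round(1),g.round(1),"cent",p2.round(1),"top6",plane(T,c1,6).round(1),"sc6",plane(S,c2,6).round(1),np.round(sd),"R",np.hypot(*p[:2]).round())
        e=cs[1]-cs[0];print("  ang",np.degrees(np.arctan2(e[1],e[0])).round(1))
    except Exception as ex:print(k,ex)
for n,a,b in (("brass hole",(104,505),(401,50)),("cover",(286,302),(384,268)),("ytee",(290,493),(265,136)),("wtee",(106,71),(696,301)),("bknob",(510,300),(171,408))):
    u=np.array([(a[0]+.5)/4.6-.5+300,(a[1]+.5)/4.6-.5+120]);v=np.array([(b[0]+.5)/4-.5+140,(b[1]+.5)/4-.5+200])
    p,g=tri(T,u,S,v);print(n,u.round(1),v.round(1),p.round(1),g.round(1))
for n,lo,hi,a,b in (("yellow",(22,150,60),(34,255,255),(360,225),(209,240)),("brass",(12,120,50),(26,255,255),(322,230),(240,215)),("black",(0,0,0),(180,255,48),(325,188),(270,244)),("bknob",(0,0,0),(180,255,48),(410,186),(183,305)),("cover",(0,0,120),(180,60,255),(362,186),(236,270))):
    m1,c1,n1=mask(T,lo,hi,a,rad=12);m2,c2,n2=mask(S,lo,hi,b,rad=12);p,g=tri(T,c1,S,c2);print(n,n1,n2,c1.round(1),c2.round(1),p.round(1),g.round(1))
E
```

```text
red 1261 1094 [244.3 175.7] [341.1 208.9] tri [579.6 179.5   3.9] 1.2 cent [580.3 179.    1.6] top6 [579.9 179.    6. ] sc6 [582.6 174.9   6. ] [94. 95. 96. 95.] R 607.0
  ang -96.0
blue 1322 816 [197.1 210.9] [344.7 169. ] tri [478.7 306.    5.2] 2.3 cent [478.3 305.8   2.2] top6 [478.2 305.4   6. ] sc6 [480.8 301.7   6. ] [95. 96. 97. 98.] R 568.0
  ang -95.7
green 1266 963 [203.3 170.7] [373.6 192.1] tri [592.7 295.    2.1] 0.1 cent [592.7 293.6   1.6] top6 [592.  292.9   6. ] sc6 [595.1 289.1   6. ] [94. 97. 96. 96.] R 662.0
  ang -96.1
white 1261 901 [238.8 216.3] [313.1 184.4] tri [466.4 190.6   5. ] 2.0 cent [465.9 191.3   2.6] top6 [465.9 191.3   6. ] sc6 [468.2 188.1   6. ] [94. 95. 93. 97.] R 504.0
  ang -97.4
loosered 1284 565 [159.7 279.2] [320.3 128. ] tri [289.  401.5   4.3] 4.4 cent [2.876e+02 4.045e+02 1.000e-01] top6 [288.4 403.4   6. ] sc6 [293.  397.3   6. ] [95. 95. 97. 95.] R 495.0
  ang -174.6
looseblue 1335 722 [235. 282.] [272.6 154.5] tri [288.4 196.9  -0.4] 1.0 cent [287.8 197.   -1.1] top6 [288.7 196.9   6. ] sc6 [294.2 190.2   6. ] [95. 94. 94. 94.] R 349.0
  ang -177.0
brass hole [322.2 229.4] [239.9 212.1] [433.9 -35.3  23.6] 1.2
cover [361.8 185.3] [235.6 266.6] [ 556.6 -142.2   19.5] 0.2
ytee [362.7 226.8] [205.9 233.6] [ 442.7 -142.1   30.8] 0.5
wtee [322.7 135. ] [313.6 274.9] [691.1 -34.1  31.3] 1.7
bknob [410.5 184.8] [182.4 301.6] [ 559.2 -277.2   23.8] 3.2
yellow 155 309 [359.6 224.9] [209.1 238.7] [ 448.3 -137.6   14.4] 1.9
brass 76 130 [321.7 229.6] [240.1 215.9] [434.  -35.3  10.2] 1.9
black 228 433 [324. 188.] [268.6 243.7] [548.5 -40.1   9.8] 0.4
bknob 52 180 [408.3 186.4] [183.3 305.7] [ 557.6 -276.7    5.6] 4.1
cover 251 67 [361.6 186. ] [235.2 266.4] [ 554.7 -142.1   18.2] 0.2
```

```bash
python3 - <<'E'
from m import *
for n,c,lo,hi,a,z in (("mp T",T,(0,0,0),(180,255,52),(324,188),14),("mp S",S,(0,0,0),(180,255,48),(268.6,243.7),14),("ytee T",T,(20,110,60),(36,255,255),(360,225),9),("ytee S",S,(20,110,60),(36,255,255),(209,240),9),("wt",T,(0,0,150),(180,50,255),(320,138),9)):
    m,ce,k=mask(c,lo,hi,a,rad=12)
    ct=max(cv2.findContours(m,0,1)[0],key=cv2.contourArea)[:,0]
    P=np.array([plane(c,q,z)[:2] for q in ct.astype(float)],np.float32)
    r=cv2.minAreaRect(P);print(n,k,"rect",np.round(r[0],1),np.round(r[1],1),round(r[2],1))
    ys,xs=np.nonzero(m);Q=np.array([plane(c,(x,y),z)[:2] for x,y in zip(xs,ys)])
    mu=Q.mean(0);w,v=np.linalg.eigh(np.cov((Q-mu).T));print("   mean",mu.round(1),"major ang",np.degrees(np.arctan2(v[1,1],v[0,1])).round(1),(4*np.sqrt(w)).round())
t=T["image"]
cv2.imwrite("pics/z1.png",cv2.resize(t[165:215,300:350],None,fx=12,fy=12,interpolation=cv2.INTER_CUBIC))
E
```

```text
mp T 249 rect [551.4 -39.3] [53.5 66.1] 18.7
   mean [548.  -39.5] major ang 100.0 [56. 63.]
mp S 433 rect [556.8 -44.5] [68.  77.7] 49.0
   mean [550.8 -42.3] major ang 127.3 [65. 75.]
ytee T 208 rect [ 447.6 -140.2] [35.3 82.6] 31.6
   mean [ 448.8 -139.1] major ang 121.6 [34. 99.]
ytee S 329 rect [ 447.7 -135.8] [50.2 92.4] 53.7
   mean [ 443.  -135.8] major ang 122.7 [45. 94.]
wt 56 rect [684.8 -50.9] [45.6 21.3] 40.3
   mean [679.9 -55.3] major ang -157.3 [22. 44.]
```

View pics/z1.png

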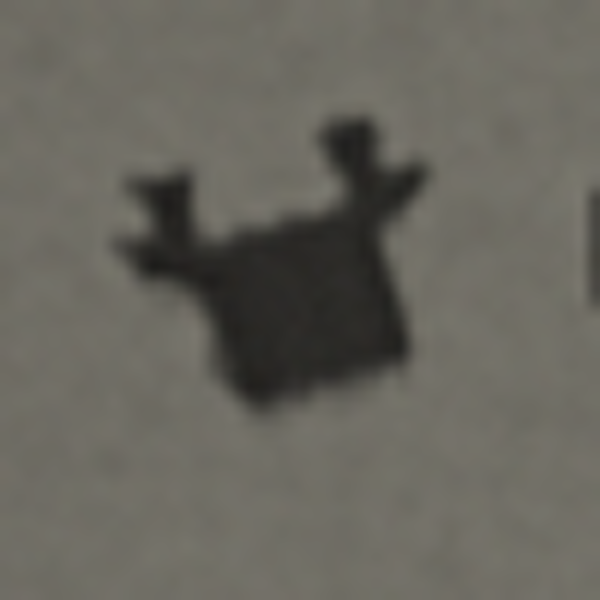

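The red and blue candidates in the top view:
- **Red mats:** one at (245,175) in the tray, one loose at (160,280). The tray one is farther from the base (607 mm against 495 mm), so it is meant.
- **Blue mats:** one at (198,212) in the tray, one loose at (236,282). The tray one is farther left (y=306 against 197), so it is meant.

The enlarged crop confirms both lie in the tray. The mats measure 115 mm apart and stand 2 to 5 mm high, which fits.

I'll move the cover first.

>>> carry_out(xyz=[[0, 0, 0], [0, 0, 0], [0, 0, 0], [0, 0, 0]], dr=[[0, 0, -1], [0, 0, -1], [0, 0, -0.29], [0, 0, 0]], gripper=0.8)

```text
time: 0.6
tool_pos: [235.8, -468.9, 248.4]
tcp_rot: [-3.141, -0.0, 0.785]
contact_force: [-0.1, -0.4, -1.0]
grip_width: 82.5
```

```bash
cat > p.py <<'E'
import sys,numpy as np
from plant import get_obs
from scipy.spatial.transform import Rotation as R
o=get_obs();t=np.array(list(map(float,sys.argv[1:4])));r=R.from_euler("xyz",o["tcp_rot"])
print("t",o["time"],"pos",o["tool_pos"].round(1),"rpy",np.degrees(o["tcp_rot"]).round(2),"F",o["contact_force"].round(1),"grip",round(o["grip_width"],1))
d=r.inv().apply(t-o["tool_pos"]);print("tool mm",d.round(1),"units",(d/60).round(3))
if len(sys.argv)>4:
    g=R.from_euler("xyz",[180,0,float(sys.argv[4])],degrees=True);print("rot units",((r.inv()*g).as_rotvec(degrees=True)/8).round(3))
E
python3 p.py 555.5 -142 150 45
```

```text
t 0.6 pos [ 235.8 -468.9  248.4] rpy [-1.7996e+02 -2.0000e-02  4.4980e+01] F [-0.1 -0.4 -1. ] grip 82.5
tool mm [457.2  -5.2  98.6] units [ 7.62  -0.086  1.643]
rot units [-0.004 -0.002 -0.002]
```

>>> carry_out(xyz=[[0.8, 0, 0], [0.8, 0, 0], [0.8, 0, 0], [0.8, 0, 0], [0.8, 0, 0], [0.8, 0, 0.2], [0.8, 0, 0.2], [0.8, 0, 0.2]], dr=[[0, 0, 0], [0, 0, 0], [0, 0, 0], [0, 0, 0], [0, 0, 0], [0, 0, 0], [0, 0, 0], [0, 0, 0]])

```text
time: 1.6
tool_pos: [508.3, -196.2, 212.3]
tcp_rot: [3.142, 0.0, 0.784]
contact_force: [1.2, -0.2, 0.4]
grip_width: 82.7
```

>>> carry_out(xyz=[[0.8, -0.08, 0.3], [0.42, 0, 0.3], [0, 0, 0.4], [0, 0, 0], [0, 0, 0]], dr=[[0, 0, 0], [0, 0, 0], [0, 0, 0], [0, 0, 0], [0, 0, 0]])

```text
time: 2.22
tool_pos: [555.9, -142.7, 153.5]
tcp_rot: [3.141, -0.0, 0.785]
contact_force: [-0.3, -0.6, 0.7]
grip_width: 82.6
```

```bash
python3 p.py 555.5 -142 26 45
```

```text
t 2.225 pos [ 555.9 -142.7  153.5] rpy [ 1.7995e+02 -2.0000e-02  4.4960e+01] F [-0.3 -0.6  0.7] grip 82.6
tool mm [  0.2  -0.9 127.5] units [ 0.003 -0.015  2.124]
rot units [ 0.006 -0.002 -0.005]
```

>>> carry_out(xyz=[[0, 0, 0.6], [0, 0, 0.6], [0, 0, 0.5], [0, 0, 0.3], [0, 0, 0.12], [0, 0, 0]], dr=[[0, 0, 0], [0, 0, 0], [0, 0, 0], [0, 0, 0], [0, 0, 0], [0, 0, 0]])

```text
time: 2.98
tool_pos: [556.0, -142.8, 26.2]
tcp_rot: [3.141, -0.0, 0.785]
contact_force: [-0.1, 0.8, 0.2]
grip_width: 82.6
```

>>> carry_out(xyz=[[0, 0, 0], [0, 0, 0], [0, 0, 0], [0, 0, 0], [0, 0, 0], [0, 0, 0]], dr=[[0, 0, 0], [0, 0, 0], [0, 0, 0], [0, 0, 0], [0, 0, 0], [0, 0, 0]], gripper=-1)

```text
time: 3.72
tool_pos: [556.1, -142.6, 26.2]
tcp_rot: [3.14, -0.0, 0.786]
contact_force: [-0.9, 0.1, 5.7]
grip_width: 58.3
```

>>> carry_out(xyz=[[0, 0, -0.2], [0, 0, -0.4], [0, 0, -0.6], [0, 0, -0.5], [0, 0, 0]], dr=[[0, 0, 0], [0, 0, 0], [0, 0, 0], [0, 0, 0], [0, 0, 0]])

```text
time: 4.35
tool_pos: [556.8, -142.7, 130.0]
tcp_rot: [3.137, -0.002, 0.786]
contact_force: [0.1, -0.1, -0.7]
grip_width: 58.7
```

```bash
python3 p.py 479 305 130 45; python3 - <<'E'
from plant import *
import cv2
c=capture("scene");cv2.imwrite("pics/s1.png",c["image"])
E
```

```text
t 4.35 pos [ 556.8 -142.7  130. ] rpy [ 1.7974e+02 -1.1000e-01  4.5010e+01] F [ 0.1 -0.1 -0.7] grip 58.7
tool mm [ 261.6 -371.6   -1.1] units [ 4.36  -6.193 -0.019]
rot units [ 0.032 -0.014  0.001]
```

View pics/s1.png

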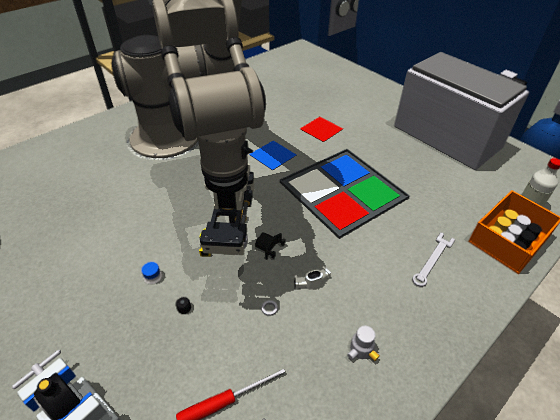

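>>> carry_out(xyz=[[0.436, -0.619, 0], [0.436, -0.619, 0], [0.436, -0.619, 0], [0.436, -0.619, 0], [0.436, -0.619, 0], [0.436, -0.619, 0], [0.436, -0.619, 0], [0.436, -0.619, 0]], dr=[[0, 0, 0], [0, 0, 0], [0, 0, 0], [0, 0, 0], [0, 0, 0], [0, 0, 0], [0, 0, 0], [0, 0, 0]])

```text
time: 5.4
tool_pos: [492.1, 216.9, 125.8]
tcp_rot: [-3.14, 0.003, 0.785]
contact_force: [0.3, -0.1, -1.1]
grip_width: 58.6
```

>>> carry_out(xyz=[[0.436, -0.619, 0], [0.436, -0.619, 0], [0, 0, 0], [0, 0, 0], [0, 0, 0]], dr=[[0, 0, 0], [0, 0, 0], [0, 0, 0], [0, 0, 0], [0, 0, 0]])

```text
time: 6.02
tool_pos: [478.0, 304.0, 126.9]
tcp_rot: [-3.141, 0.001, 0.784]
contact_force: [0.0, 0.0, -1.6]
grip_width: 58.6
```

```bash
python3 p.py 479 305 32.5 45
```

```text
t 6.025 pos [478.  304.  126.9] rpy [-1.7999e+02  8.0000e-02  4.4920e+01] F [ 0.   0.  -1.6] grip 58.6
tool mm [ 1.6 -0.  94.4] units [ 0.026 -0.     1.573]
rot units [-0.002  0.011 -0.009]
```

>>> carry_out(xyz=[[0.026, 0, 0.5], [0, 0, 0.5], [0, 0, 0.3], [0, 0, 0.2], [0, 0, 0.05], [0, 0, 0]], dr=[[0, 0, 0], [0, 0, 0], [0, 0, 0], [0, 0, 0], [0, 0, 0], [0, 0, 0]])

```text
time: 6.78
tool_pos: [479.5, 306.2, 34.9]
tcp_rot: [3.141, -0.001, 0.785]
contact_force: [0.5, 1.1, -1.1]
grip_width: 58.4
```

>>> carry_out(xyz=[[0, 0, 0.02], [0, 0, 0], [0, 0, 0]], dr=[[0, 0, 0], [0, 0, 0], [0, 0, 0]])

```text
time: 7.15
tool_pos: [479.2, 306.4, 33.5]
tcp_rot: [3.141, -0.0, 0.786]
contact_force: [1.1, -0.6, -1.1]
grip_width: 58.5
```

>>> carry_out(xyz=[[0, 0, 0.02], [0, 0, 0], [0, 0, 0]], dr=[[0, 0, 0], [0, 0, 0], [0, 0, 0]])

```text
time: 7.52
tool_pos: [479.2, 306.4, 32.2]
tcp_rot: [3.141, -0.0, 0.786]
contact_force: [-0.7, -0.1, 0.8]
grip_width: 58.5
```

>>> carry_out(xyz=[[0, 0, 0.01], [0, 0, 0], [0, 0, 0]], dr=[[0, 0, 0], [0, 0, 0], [0, 0, 0]])

```text
time: 7.9
tool_pos: [479.2, 306.4, 32.2]
tcp_rot: [3.141, -0.001, 0.786]
contact_force: [-2.0, -0.6, 5.7]
grip_width: 58.8
```

>>> carry_out(xyz=[[0, 0, 0], [0, 0, 0], [0, 0, 0], [0, 0, 0]], dr=[[0, 0, 0], [0, 0, 0], [0, 0, 0], [0, 0, 0]], gripper=0.8)

```text
time: 8.4
tool_pos: [479.1, 306.3, 31.3]
tcp_rot: [3.142, 0.0, 0.785]
contact_force: [0.5, -0.9, 0.1]
grip_width: 82.0
```

>>> carry_out(xyz=[[0, 0, -0.2], [0, 0, -0.5], [0, 0, -0.7], [0, 0, -0.6], [0, 0, 0]], dr=[[0, 0, 0], [0, 0, 0], [0, 0, 0], [0, 0, 0], [0, 0, 0]])

```text
time: 9.02
tool_pos: [480.7, 307.2, 155.5]
tcp_rot: [3.139, -0.007, 0.786]
contact_force: [-0.3, 0.3, -0.2]
grip_width: 82.6
```

```bash
python3 p.py 443.5 -141.5 150 122
```

```text
t 9.025 pos [480.7 307.2 155.5] rpy [179.85  -0.4   45.02] F [-0.3  0.3 -0.2] grip 82.6
tool mm [-343.7  290.8    3.9] units [-5.728  4.847  0.064]
rot units [ 0.05  -0.03  -9.623]
```

>>> carry_out(xyz=[[-0.573, 0.485, 0], [-0.573, 0.485, 0], [-0.573, 0.485, 0], [-0.573, 0.485, 0], [-0.573, 0.485, 0], [-0.573, 0.485, 0], [-0.573, 0.485, 0], [-0.573, 0.485, 0]], dr=[[0, 0, 0], [0, 0, 0], [0, 0, 0], [0, 0, 0], [0, 0, 0], [0, 0, 0], [0, 0, 0], [0, 0, 0]])

```text
time: 10.02
tool_pos: [448.5, -54.1, 151.2]
tcp_rot: [-3.141, 0.0, 0.786]
contact_force: [0.4, 0.0, -0.1]
grip_width: 82.5
```

>>> carry_out(xyz=[[-0.573, 0.485, 0], [-0.573, 0.485, 0], [0, 0, 0], [0, 0, 0], [0, 0, 0], [0, 0, 0], [0, 0, 0], [0, 0, 0]], dr=[[0, 0, 0], [0, 0, 0], [0, 0, -1], [0, 0, -1], [0, 0, -1], [0, 0, -1], [0, 0, -1], [0, 0, -1]])

```text
time: 11.02
tool_pos: [441.3, -142.3, 151.1]
tcp_rot: [-3.141, -0.001, 1.628]
contact_force: [-0.5, 0.7, 0.5]
grip_width: 82.4
```

>>> carry_out(xyz=[[0, 0, 0], [0, 0, 0], [0, 0, 0], [0, 0, 0], [0, 0, 0]], dr=[[0, 0, -1], [0, 0, -1], [0, 0, -1], [0, 0, -0.62], [0, 0, 0]])

```text
time: 11.65
tool_pos: [441.4, -142.3, 151.2]
tcp_rot: [-3.141, -0.001, 2.128]
contact_force: [-0.1, -0.0, -0.2]
grip_width: 82.5
```

```bash
python3 p.py 443.5 -141.5 26 122;  python3 - <<'E'
from h import *
from plant import *
T=capture("top");S=capture("scene");t=T["image"];s=S["image"]
cv2.imwrite("pics/t2.png",np.hstack([cv2.resize(t[140:270,170:300],(400,400)),cv2.resize(s[200:300,150:250],(400,400))]))
hs=cv2.cvtColor(t,cv2.COLOR_BGR2HSV)[185:240,175:222]
E
```

```text
t 11.65 pos [ 441.4 -142.3  151.2] rpy [-1.7997e+02 -4.0000e-02  1.2192e+02] F [-0.1 -0.  -0.2] grip 82.5
tool mm [ -0.5   2.3 125.2] units [-0.008  0.038  2.086]
rot units [-0.004 -0.005 -0.01 ]
```

View pics/t2.png

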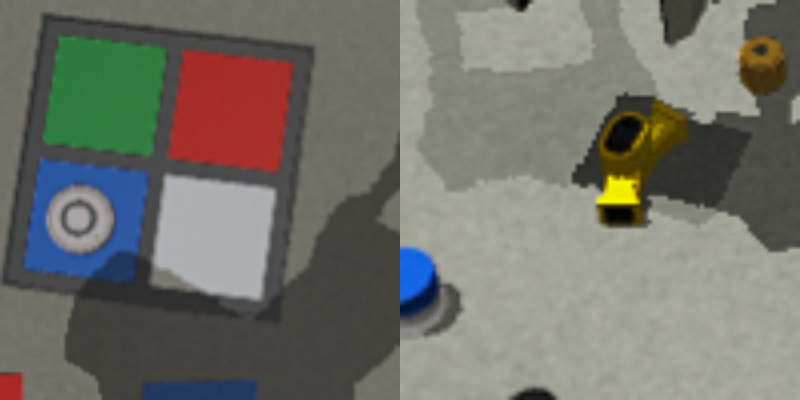

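Cover is on the blue mat: its mark is at crop (79,217) and the mat centre at (85,221). After parallax that is about 2 mm off. Next is the yellow tee, with its collar under the gripper.

>>> carry_out(xyz=[[0, 0.04, 0.6], [0, 0, 0.6], [0, 0, 0.5], [0, 0, 0.3], [0, 0, 0.08], [0, 0, 0]], dr=[[0, 0, 0], [0, 0, 0], [0, 0, 0], [0, 0, 0], [0, 0, 0], [0, 0, 0]])

```text
time: 12.5
tool_pos: [443.9, -141.3, 26.9]
tcp_rot: [-3.142, 0.0, 2.128]
contact_force: [0.1, -0.7, 0.1]
grip_width: 83.1
```

>>> carry_out(xyz=[[0, 0, 0], [0, 0, 0], [0, 0, 0], [0, 0, 0], [0, 0, 0], [0, 0, 0], [0, 0, 0], [0, 0, 0]], dr=[[0, 0, 0], [0, 0, 0], [0, 0, 0], [0, 0, 0], [0, 0, 0], [0, 0, 0], [0, 0, 0], [0, 0, 0]], gripper=-1)

```text
time: 13.5
tool_pos: [443.8, -141.3, 26.8]
tcp_rot: [-3.142, 0.0, 2.129]
contact_force: [-1.1, -0.2, 2.1]
grip_width: 24.9
```

>>> carry_out(xyz=[[0, 0, -0.2], [0, 0, -0.4], [0, 0, -0.6], [0, 0, -0.5], [0, 0, 0]], dr=[[0, 0, 0], [0, 0, 0], [0, 0, 0], [0, 0, 0], [0, 0, 0]])

```text
time: 14.12
tool_pos: [445.1, -141.8, 131.3]
tcp_rot: [3.139, 0.005, 2.129]
contact_force: [0.1, -0.1, -0.5]
grip_width: 24.6
```

```bash
python3 p.py 592.5 293 130 122;  python3 - <<'E'
from h import *
from plant import *
S=capture("scene");s=S["image"]
cv2.imwrite("pics/t3.png",cv2.resize(s[150:310,120:320],None,fx=4,fy=3.7))
E
```

```text
t 14.125 pos [ 445.1 -141.8  131.3] rpy [179.83   0.28 121.97] F [ 0.1 -0.1 -0.5] grip 24.6
tool mm [290.8 355.2   0.9] units [4.847 5.921 0.015]
rot units [ 0.021  0.035 -0.003]
```

View pics/t3.png

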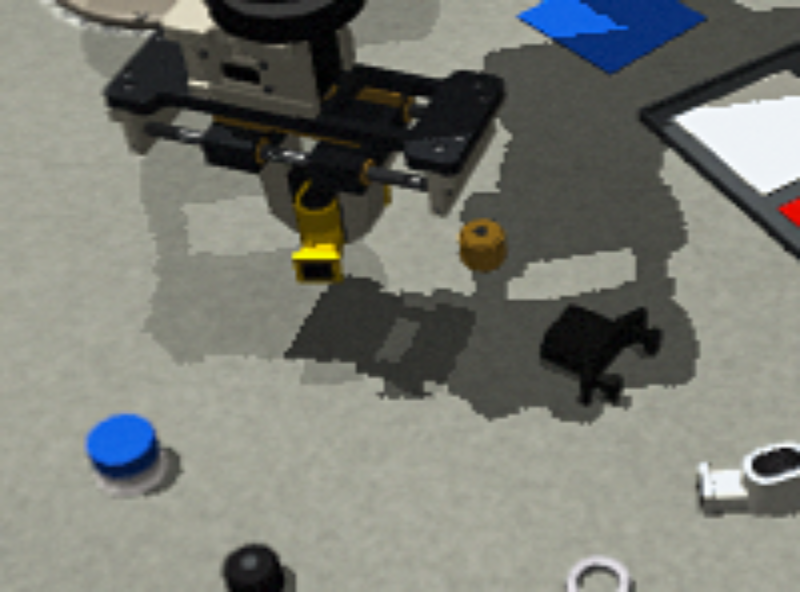

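The tee is held by the collar with an opening of 24.6 mm (given as 24). Carrying it to the green mat.

>>> carry_out(xyz=[[0.485, 0.592, 0], [0.485, 0.592, 0], [0.485, 0.592, 0], [0.485, 0.592, 0], [0.485, 0.592, 0], [0.485, 0.592, 0], [0.485, 0.592, 0], [0.485, 0.592, 0]], dr=[[0, 0, 0], [0, 0, 0], [0, 0, 0], [0, 0, 0], [0, 0, 0], [0, 0, 0], [0, 0, 0], [0, 0, 0]])

```text
time: 15.18
tool_pos: [561.2, 208.0, 127.0]
tcp_rot: [-3.139, -0.001, 2.129]
contact_force: [0.4, -0.1, -0.5]
grip_width: 24.7
```

>>> carry_out(xyz=[[0.485, 0.592, 0], [0.485, 0.592, 0], [0, 0, 0], [0, 0, 0], [0, 0, 0]], dr=[[0, 0, 0], [0, 0, 0], [0, 0, 0], [0, 0, 0], [0, 0, 0]])

```text
time: 15.8
tool_pos: [590.7, 292.3, 128.2]
tcp_rot: [-3.14, -0.0, 2.127]
contact_force: [-0.8, -0.7, -0.2]
grip_width: 24.5
```

```bash
python3 p.py 592.5 293 33 122
```

```text
t 15.8 pos [590.7 292.3 128.2] rpy [-179.91   -0.    121.9 ] F [-0.8 -0.7 -0.2] grip 24.5
tool mm [-0.3  2.  95.2] units [-0.006  0.034  1.586]
rot units [-0.011 -0.    -0.013]
```

>>> carry_out(xyz=[[0, 0.03, 0.5], [0, 0, 0.5], [0, 0, 0.3], [0, 0, 0.2], [0, 0, 0.06], [0, 0, 0]], dr=[[0, 0, 0], [0, 0, 0], [0, 0, 0], [0, 0, 0], [0, 0, 0], [0, 0, 0]])

```text
time: 16.55
tool_pos: [593.0, 294.7, 35.6]
tcp_rot: [3.141, 0.0, 2.129]
contact_force: [-0.3, 0.7, -1.0]
grip_width: 24.9
```

>>> carry_out(xyz=[[0, 0, 0.02], [0, 0, 0], [0, 0, 0]], dr=[[0, 0, 0], [0, 0, 0], [0, 0, 0]])

```text
time: 16.92
tool_pos: [592.8, 294.7, 34.2]
tcp_rot: [3.141, 0.0, 2.129]
contact_force: [0.1, -0.2, -0.7]
grip_width: 24.8
```

>>> carry_out(xyz=[[0, 0, 0.02], [0, 0, 0], [0, 0, 0]], dr=[[0, 0, 0], [0, 0, 0], [0, 0, 0]])

```text
time: 17.3
tool_pos: [592.7, 294.7, 32.8]
tcp_rot: [3.141, 0.0, 2.129]
contact_force: [-0.4, 0.0, 2.0]
grip_width: 24.9
```

>>> carry_out(xyz=[[0, 0, 0.01], [0, 0, 0], [0, 0, 0]], dr=[[0, 0, 0], [0, 0, 0], [0, 0, 0]])

```text
time: 17.68
tool_pos: [592.7, 294.6, 32.8]
tcp_rot: [3.141, 0.0, 2.129]
contact_force: [-0.8, -2.1, 5.9]
grip_width: 24.9
```

>>> carry_out(xyz=[[0, 0, 0], [0, 0, 0], [0, 0, 0], [0, 0, 0], [0, 0, 0]], dr=[[0, 0, 0], [0, 0, 0], [0, 0, 0], [0, 0, 0], [0, 0, 0]], gripper=0.3)

```text
time: 18.3
tool_pos: [592.6, 294.6, 32.0]
tcp_rot: [-3.141, 0.0, 2.129]
contact_force: [0.6, -0.7, 0.1]
grip_width: 59.3
```

>>> carry_out(xyz=[[0, 0, -0.2], [0, 0, -0.5], [0, 0, -0.7], [0, 0, -0.6], [0, 0, 0]], dr=[[0, 0, 0], [0, 0, 0], [0, 0, 0], [0, 0, 0], [0, 0, 0]])

```text
time: 18.92
tool_pos: [594.4, 295.4, 156.9]
tcp_rot: [3.134, 0.002, 2.129]
contact_force: [-0.3, 0.5, 0.8]
grip_width: 59.8
```

```bash
python3 p.py 434 -35.5 140 122
```

```text
t 18.925 pos [594.4 295.4 156.9] rpy [1.7954e+02 1.0000e-01 1.2197e+02] F [-0.3  0.5  0.8] grip 59.8
tool mm [-195.7 -311.4   14.7] units [-3.262 -5.19   0.246]
rot units [ 0.057  0.013 -0.003]
```

>>> carry_out(xyz=[[-0.408, -0.649, 0], [-0.408, -0.649, 0], [-0.408, -0.649, 0], [-0.408, -0.649, 0], [-0.408, -0.649, 0], [-0.408, -0.649, 0], [-0.408, -0.649, 0], [-0.408, -0.649, 0]], dr=[[0, 0, 0], [0, 0, 0], [0, 0, 0], [0, 0, 0], [0, 0, 0], [0, 0, 0], [0, 0, 0], [0, 0, 0]])

```text
time: 19.92
tool_pos: [430.9, -37.6, 151.9]
tcp_rot: [-3.141, -0.0, 2.129]
contact_force: [1.3, -0.4, -0.0]
grip_width: 59.8
```

>>> carry_out(xyz=[[0, 0, 0.2], [0, 0, 0.2], [0, 0, 0], [0, 0, 0]], dr=[[0, 0, 0], [0, 0, 0], [0, 0, 0], [0, 0, 0]])

```text
time: 20.42
tool_pos: [432.3, -35.7, 127.9]
tcp_rot: [-3.141, -0.0, 2.13]
contact_force: [-0.1, -0.2, -0.5]
grip_width: 60.0
```

```bash
python3 p.py 434 -35.5 26 122;  python3 - <<'E'
from h import *
from plant import *
T=capture("top");S=capture("scene");t=T["image"];s=S["image"]
cv2.imwrite("pics/t4.png",np.hstack([cv2.resize(t[140:270,170:300],(400,400)),cv2.resize(s[180:280,190:290],(400,400))]))
E
```

```text
t 20.425 pos [432.3 -35.7 127.9] rpy [-1.7999e+02 -2.0000e-02  1.2206e+02] F [-0.1 -0.2 -0.5] grip 60.0
tool mm [ -0.8   1.5 101.9] units [-0.013  0.025  1.699]
rot units [-0.002 -0.002  0.007]
```

View pics/t4.png

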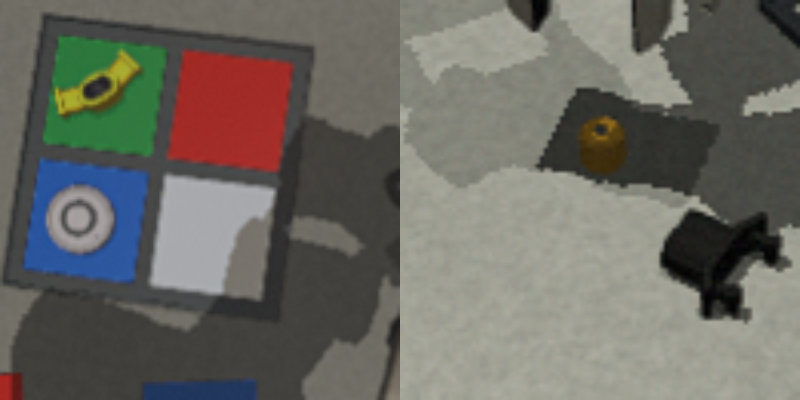

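Tee collar is at crop (97,89) and the green mat centre at (104,95). After parallax it is within 2 mm. Next is the brass knob.

>>> carry_out(xyz=[[-0.01, 0.02, 0.5], [0, 0, 0.5], [0, 0, 0.4], [0, 0, 0.2], [0, 0, 0.08], [0, 0, 0]], dr=[[0, 0, 0], [0, 0, 0], [0, 0, 0], [0, 0, 0], [0, 0, 0], [0, 0, 0]])

```text
time: 21.28
tool_pos: [433.7, -36.4, 27.6]
tcp_rot: [3.141, 0.001, 2.129]
contact_force: [0.3, 0.7, 0.3]
grip_width: 59.7
```

>>> carry_out(xyz=[[0, 0, 0], [0, 0, 0], [0, 0, 0], [0, 0, 0], [0, 0, 0], [0, 0, 0]], dr=[[0, 0, 0], [0, 0, 0], [0, 0, 0], [0, 0, 0], [0, 0, 0], [0, 0, 0]], gripper=-1)

```text
time: 22.02
tool_pos: [433.5, -36.4, 27.5]
tcp_rot: [3.141, 0.0, 2.129]
contact_force: [0.1, -0.5, 4.0]
grip_width: 26.5
```

>>> carry_out(xyz=[[0, 0, -0.2], [0, 0, -0.4], [0, 0, -0.6], [0, 0, -0.5], [0, 0, 0]], dr=[[0, 0, 0], [0, 0, 0], [0, 0, 0], [0, 0, 0], [0, 0, 0]])

```text
time: 22.65
tool_pos: [434.6, -36.7, 131.6]
tcp_rot: [3.138, 0.004, 2.129]
contact_force: [0.3, -0.1, -0.8]
grip_width: 26.4
```

```bash
python3 p.py 466.5 190.5 130 122
```

```text
t 22.65 pos [434.6 -36.7 131.6] rpy [179.8    0.22 121.97] F [ 0.3 -0.1 -0.8] grip 26.4
tool mm [175.8 147.4   1.4] units [2.93  2.456 0.024]
rot units [ 0.025  0.028 -0.003]
```

>>> carry_out(xyz=[[0.488, 0.409, 0], [0.488, 0.409, 0], [0.488, 0.409, 0], [0.488, 0.409, 0], [0.488, 0.409, 0], [0.49, 0.41, 0], [0, 0, 0], [0, 0, 0]], dr=[[0, 0, 0], [0, 0, 0], [0, 0, 0], [0, 0, 0], [0, 0, 0], [0, 0, 0], [0, 0, 0], [0, 0, 0]])

```text
time: 23.65
tool_pos: [464.5, 190.3, 128.4]
tcp_rot: [-3.139, -0.0, 2.129]
contact_force: [-0.2, 0.3, -0.1]
grip_width: 26.7
```

```bash
python3 p.py 466.5 190.5 33.5 122;  python3 - <<'E'
from h import *
from plant import *
S=capture("scene");s=S["image"]
cv2.imwrite("pics/t5.png",cv2.resize(s[100:240,220:400],None,fx=4,fy=4))
E
```

```text
t 23.65 pos [464.5 190.3 128.4] rpy [-1.7988e+02 -1.0000e-02  1.2199e+02] F [-0.2  0.3 -0.1] grip 26.7
tool mm [-0.9  2.  94.9] units [-0.015  0.034  1.582]
rot units [-0.015 -0.002 -0.001]
```

View pics/t5.png

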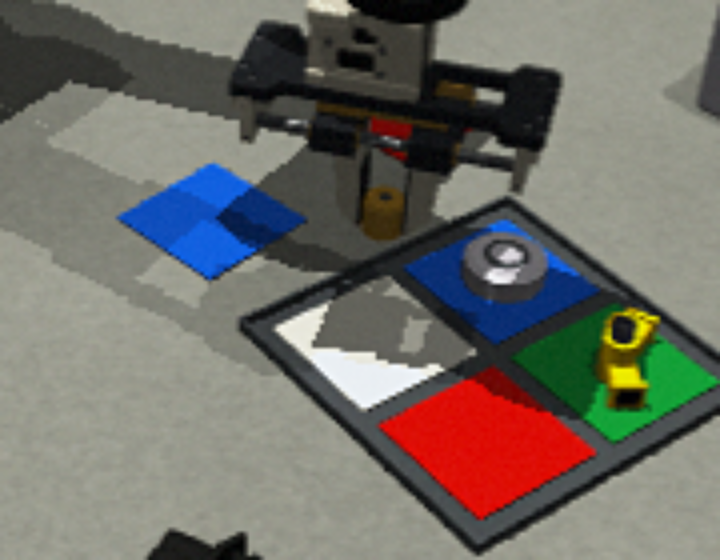

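```bash
python3 - <<'E'
from h import *
S=load("scene0.pkl");print(plane(S,(314.9,147.9),126))
E
```

```text
[460.19065936 190.02313028 126.        ]
```

>>> carry_out(xyz=[[-0.05, 0.05, 0.5], [0, 0, 0.5], [0, 0, 0.3], [0, 0, 0.2], [0, 0, 0.06], [0, 0, 0]], dr=[[0, 0, 0], [0, 0, 0], [0, 0, 0], [0, 0, 0], [0, 0, 0], [0, 0, 0]])

```text
time: 24.45
tool_pos: [469.6, 189.6, 36.0]
tcp_rot: [3.141, 0.0, 2.128]
contact_force: [0.2, 0.1, 0.2]
grip_width: 26.3
```

>>> carry_out(xyz=[[0, 0, 0.02], [0, 0, 0], [0, 0, 0]], dr=[[0, 0, 0], [0, 0, 0], [0, 0, 0]])

```text
time: 24.82
tool_pos: [469.6, 189.9, 34.8]
tcp_rot: [3.141, 0.0, 2.129]
contact_force: [-0.8, -0.5, -0.1]
grip_width: 26.8
```

>>> carry_out(xyz=[[0, 0, 0.02], [0, 0, 0], [0, 0, 0]], dr=[[0, 0, 0], [0, 0, 0], [0, 0, 0]])

```text
time: 25.2
tool_pos: [469.5, 189.9, 33.5]
tcp_rot: [3.141, 0.0, 2.129]
contact_force: [-0.2, 0.6, 3.6]
grip_width: 26.6
```

>>> carry_out(xyz=[[0, 0, 0.01], [0, 0, 0], [0, 0, 0]], dr=[[0, 0, 0], [0, 0, 0], [0, 0, 0]])

```text
time: 25.58
tool_pos: [469.5, 189.9, 33.5]
tcp_rot: [3.141, 0.0, 2.129]
contact_force: [-1.9, -1.0, 10.5]
grip_width: 26.6
```

>>> carry_out(xyz=[[0, 0, 0], [0, 0, 0], [0, 0, 0], [0, 0, 0], [0, 0, 0]], dr=[[0, 0, 0], [0, 0, 0], [0, 0, 0], [0, 0, 0], [0, 0, 0]], gripper=0.2)

```text
time: 26.2
tool_pos: [469.4, 189.8, 32.6]
tcp_rot: [-3.141, 0.0, 2.129]
contact_force: [-0.4, -0.7, -0.3]
grip_width: 55.3
```

>>> carry_out(xyz=[[0, 0, -0.2], [0, 0, -0.5], [0, 0, -0.7], [0, 0, -0.6], [0, 0, 0]], dr=[[0, 0, 0], [0, 0, 0], [0, 0, 0], [0, 0, 0], [0, 0, 0]])

```text
time: 26.82
tool_pos: [471.0, 190.3, 156.2]
tcp_rot: [3.135, 0.002, 2.129]
contact_force: [-0.6, -0.0, 0.3]
grip_width: 55.6
```

```bash
python3 p.py 536 -44 140 197;  python3 - <<'E'
from h import *
from plant import *
T=capture("top");t=T["image"]
cv2.imwrite("pics/t6.png",cv2.resize(t[140:270,170:300],(520,520)))
E
```

```text
t 26.825 pos [471.  190.3 156.2] rpy [1.7962e+02 1.3000e-01 1.2197e+02] F [-0.6 -0.   0.3] grip 55.6
tool mm [-233.1  -69.1   16.3] units [-3.885 -1.151  0.271]
rot units [ 0.029  0.045 -9.378]
```

View pics/t6.png

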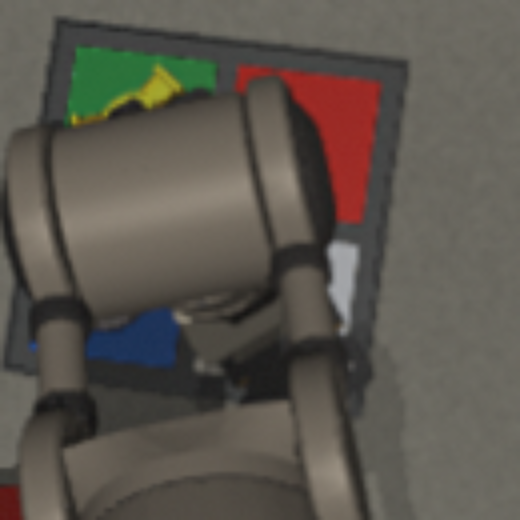

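>>> carry_out(xyz=[[-0.777, -0.23, 0], [-0.777, -0.23, 0], [-0.777, -0.23, 0], [-0.777, -0.23, 0], [-0.777, -0.23, 0], [0, 0, 0], [0, 0, 0], [0, 0, 0]], dr=[[0, 0, 0], [0, 0, 0], [0, 0, 0], [0, 0, 0], [0, 0, 0], [0, 0, -1], [0, 0, -1], [0, 0, -1]], gripper=0.5)

```text
time: 27.88
tool_pos: [533.4, -44.6, 151.3]
tcp_rot: [-3.141, -0.003, 2.552]
contact_force: [1.4, -0.2, -0.5]
grip_width: 69.1
```

>>> carry_out(xyz=[[0, 0, 0], [0, 0, 0], [0, 0, 0], [0, 0, 0], [0, 0, 0], [0, 0, 0], [0, 0, 0], [0, 0, 0]], dr=[[0, 0, -1], [0, 0, -1], [0, 0, -1], [0, 0, -1], [0, 0, -1], [0, 0, -1], [0, 0, -0.37], [0, 0, 0]])

```text
time: 28.88
tool_pos: [533.5, -44.3, 151.6]
tcp_rot: [3.14, -0.002, -2.847]
contact_force: [0.8, -0.6, 0.4]
grip_width: 69.1
```

```bash
python3 p.py 536 -44 26 197;  python3 - <<'E'
from h import *
from plant import *
T=capture("top");t=T["image"];s=capture("scene")["image"]
cv2.imwrite("pics/t7.png",np.hstack([cv2.resize(t[140:270,170:300],(400,400)),cv2.resize(s[180:280,220:320],(400,400))]))
E
```

```text
t 28.875 pos [533.5 -44.3 151.6] rpy [ 1.7994e+02 -1.2000e-01 -1.6310e+02] F [ 0.8 -0.6  0.4] grip 69.1
tool mm [ -2.7  -0.6 125.6] units [-0.045 -0.01   2.093]
rot units [ 0.008 -0.015 -0.013]
```

View pics/t7.png

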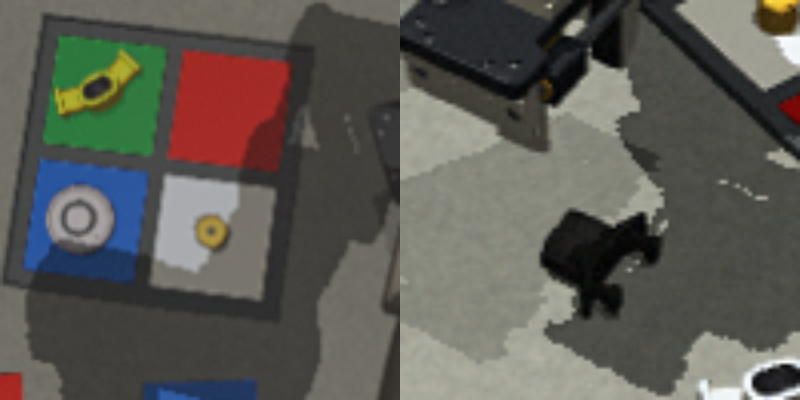

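Brass knob is on the white mat: its hole is at crop (211,230) and the mat centre at (214,237), about 3 mm off after parallax. Now the mouthpiece, which hasn't been disturbed.

>>> carry_out(xyz=[[-0.03, 0, 0.6], [0, 0, 0.6], [0, 0, 0.5], [0, 0, 0.3], [0, 0, 0.09], [0, 0, 0]], dr=[[0, 0, 0], [0, 0, 0], [0, 0, 0], [0, 0, 0], [0, 0, 0], [0, 0, 0]])

```text
time: 29.72
tool_pos: [536.0, -43.9, 27.3]
tcp_rot: [3.142, -0.0, -2.847]
contact_force: [-0.1, 0.1, -0.2]
grip_width: 68.8
```

>>> carry_out(xyz=[[0, 0, 0], [0, 0, 0], [0, 0, 0], [0, 0, 0], [0, 0, 0], [0, 0, 0]], dr=[[0, 0, 0], [0, 0, 0], [0, 0, 0], [0, 0, 0], [0, 0, 0], [0, 0, 0]], gripper=-1)

```text
time: 30.48
tool_pos: [536.2, -44.0, 27.7]
tcp_rot: [-3.141, 0.0, -2.846]
contact_force: [0.1, -0.9, 5.6]
grip_width: 39.6
```

```bash
python3 p.py 536 -44 26 197;  python3 - <<'E'
from h import *
from plant import *
s=capture("scene")["image"]
cv2.imwrite("pics/t8.png",cv2.resize(s[180:300,200:340],None,fx=4,fy=4))
E
```

```text
t 30.475 pos [536.2 -44.   27.7] rpy [-1.7998e+02  3.0000e-02 -1.6307e+02] F [ 0.1 -0.9  5.6] grip 39.6
tool mm [0.2 0.  1.7] units [0.003 0.    0.028]
rot units [-0.003  0.004 -0.009]
```

View pics/t8.png

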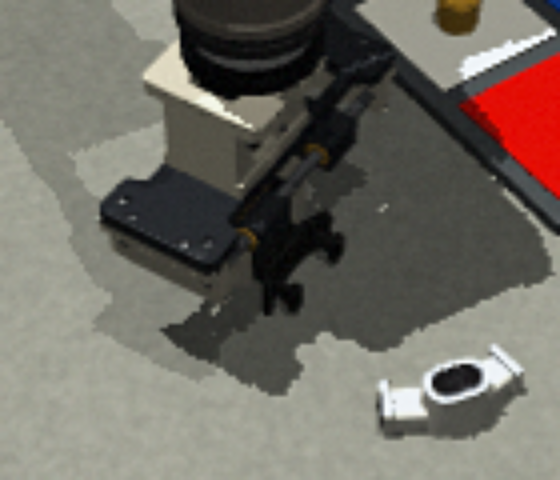

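>>> carry_out(xyz=[[0, 0, -0.2], [0, 0, -0.4], [0, 0, -0.6], [0, 0, -0.5], [0, 0, 0]], dr=[[0, 0, 0], [0, 0, 0], [0, 0, 0], [0, 0, 0], [0, 0, 0]])

```text
time: 31.15
tool_pos: [537.3, -44.1, 131.9]
tcp_rot: [-3.139, 0.005, -2.846]
contact_force: [1.0, -0.3, -0.8]
grip_width: 39.5
```

```bash
python3 p.py 566 174 130 197
```

```text
t 31.15 pos [537.3 -44.1 131.9] rpy [-179.85    0.26 -163.07] F [ 1.  -0.3 -0.8] grip 39.5
tool mm [-91.  200.3   1.7] units [-1.516  3.339  0.029]
rot units [-0.019  0.032 -0.008]
```

>>> carry_out(xyz=[[-0.253, 0.557, 0], [-0.253, 0.557, 0], [-0.253, 0.557, 0], [-0.253, 0.557, 0], [-0.253, 0.557, 0], [-0.253, 0.557, 0], [0, 0, 0], [0, 0, 0]], dr=[[0, 0, 0], [0, 0, 0], [0, 0, 0], [0, 0, 0], [0, 0, 0], [0, 0, 0], [0, 0, 0], [0, 0, 0]])

```text
time: 32.15
tool_pos: [564.1, 173.9, 128.3]
tcp_rot: [-3.141, -0.002, -2.846]
contact_force: [-0.4, -0.1, 0.5]
grip_width: 39.8
```

```bash
python3 p.py 566 174 34 197;  python3 - <<'E'
from h import *
from plant import *
s=capture("scene")["image"]
cv2.imwrite("pics/t9.png",cv2.resize(s[110:250,240:420],None,fx=4,fy=4))
E
```

```text
t 32.15 pos [564.1 173.9 128.3] rpy [-1.7999e+02 -1.2000e-01 -1.6305e+02] F [-0.4 -0.1  0.5] grip 39.8
tool mm [-2.1 -0.5 94.3] units [-0.034 -0.008  1.571]
rot units [-0.001 -0.015 -0.006]
```

View pics/t9.png

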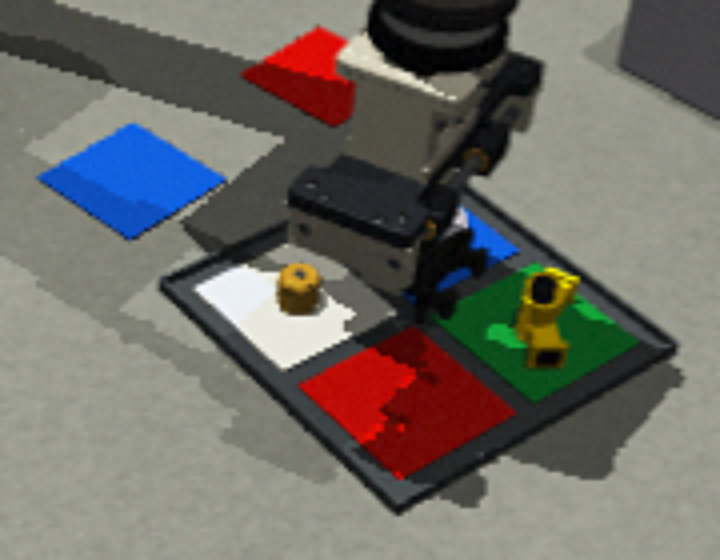

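>>> carry_out(xyz=[[-0.03, 0, 0.5], [0, 0, 0.5], [0, 0, 0.3], [0, 0, 0.2], [0, 0, 0.05], [0, 0, 0]], dr=[[0, 0, 0], [0, 0, 0], [0, 0, 0], [0, 0, 0], [0, 0, 0], [0, 0, 0]])

```text
time: 32.95
tool_pos: [566.9, 175.0, 36.8]
tcp_rot: [-3.141, 0.001, -2.846]
contact_force: [0.4, -0.5, -0.6]
grip_width: 39.7
```

>>> carry_out(xyz=[[0, 0, 0.02], [0, 0, 0], [0, 0, 0]], dr=[[0, 0, 0], [0, 0, 0], [0, 0, 0]])

```text
time: 33.33
tool_pos: [566.6, 175.0, 35.4]
tcp_rot: [-3.141, 0.0, -2.846]
contact_force: [-0.1, 0.4, 0.1]
grip_width: 39.7
```

>>> carry_out(xyz=[[0, 0, 0.02], [0, 0, 0], [0, 0, 0]], dr=[[0, 0, 0], [0, 0, 0], [0, 0, 0]])

```text
time: 33.7
tool_pos: [566.5, 174.9, 33.9]
tcp_rot: [-3.141, -0.0, -2.846]
contact_force: [-0.1, 0.4, 0.3]
grip_width: 39.9
```

>>> carry_out(xyz=[[0, 0, 0.015], [0, 0, 0], [0, 0, 0]], dr=[[0, 0, 0], [0, 0, 0], [0, 0, 0]])

```text
time: 34.08
tool_pos: [566.5, 174.9, 33.7]
tcp_rot: [-3.141, 0.0, -2.846]
contact_force: [-2.5, -0.2, 5.4]
grip_width: 39.6
```

Contact felt (5.4 N). I'll release it, lift and clear the view.

>>> carry_out(xyz=[[0, 0, 0], [0, 0, 0], [0, 0, 0], [0, 0, 0], [0, 0, 0]], dr=[[0, 0, 0], [0, 0, 0], [0, 0, 0], [0, 0, 0], [0, 0, 0]], gripper=0.5)

```text
time: 34.7
tool_pos: [566.4, 174.9, 32.9]
tcp_rot: [-3.142, -0.0, -2.846]
contact_force: [0.1, -0.1, 0.5]
grip_width: 68.9
```

>>> carry_out(xyz=[[0, 0, -0.2], [0, 0, -0.5], [0, 0, -0.7], [0, 0, -0.7], [0, 0, -0.5], [0, 0, 0]], dr=[[0, 0, 0], [0, 0, 0], [0, 0, 0], [0, 0, 0], [0, 0, 0], [0, 0, 0]])

```text
time: 35.45
tool_pos: [567.8, 175.2, 192.6]
tcp_rot: [-3.141, 0.007, -2.846]
contact_force: [-0.9, -0.7, -0.5]
grip_width: 68.7
```

```bash
python3 p.py 440 -200 190
```

```text
t 35.45 pos [567.8 175.2 192.6] rpy [-179.95    0.37 -163.07] F [-0.9 -0.7 -0.5] grip 68.7
tool mm [ 231.5 -321.7    1.4] units [ 3.859 -5.362  0.023]
```

>>> carry_out(xyz=[[0.48, -0.67, 0], [0.48, -0.67, 0], [0.48, -0.67, 0], [0.48, -0.67, 0], [0.48, -0.67, 0], [0.48, -0.67, 0], [0.48, -0.67, 0], [0.48, -0.67, 0]], dr=[[0, 0, 0], [0, 0, 0], [0, 0, 0], [0, 0, 0], [0, 0, 0], [0, 0, 0], [0, 0, 0], [0, 0, 0]])

```text
time: 36.45
tool_pos: [438.5, -200.9, 188.4]
tcp_rot: [3.141, -0.001, -2.846]
contact_force: [0.6, 0.1, 0.2]
grip_width: 68.7
```

```bash
python3 - <<'E'
from h import *
from plant import *
T=capture("top");S=capture("scene")
pickle.dump(T,open("topF.pkl","wb"));pickle.dump(S,open("sceneF.pkl","wb"))
cv2.imwrite("pics/fT.png",cv2.resize(T["image"][135:255,165:285],None,fx=5,fy=5,interpolation=2))
cv2.imwrite("pics/fS.png",cv2.resize(S["image"][140:300,260:420],None,fx=3.7,fy=3.7,interpolation=2))
cv2.imwrite("pics/fS2.png",S["image"])
E
```

```text
(no output)
```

View pics/fT.png

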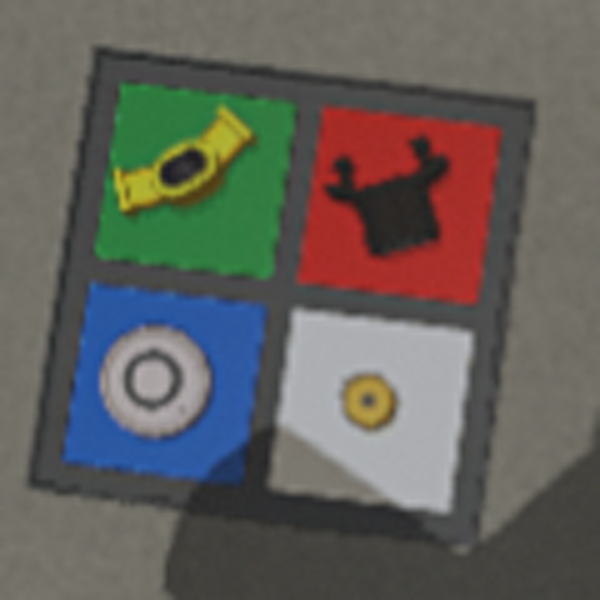

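View pics/fS.png

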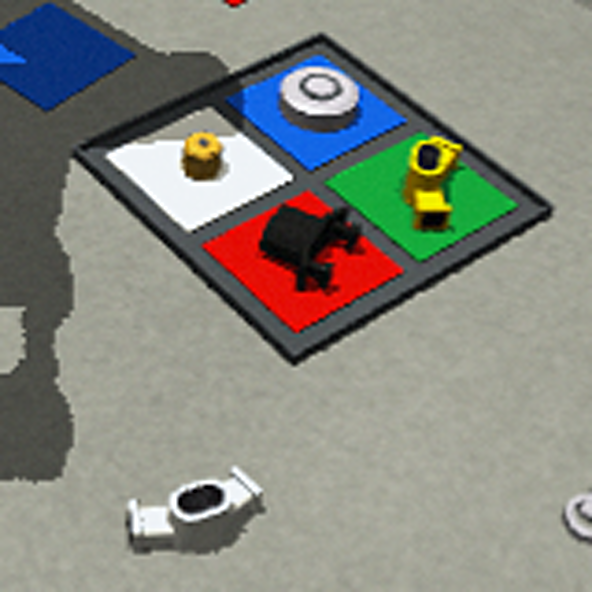

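View pics/fS2.png

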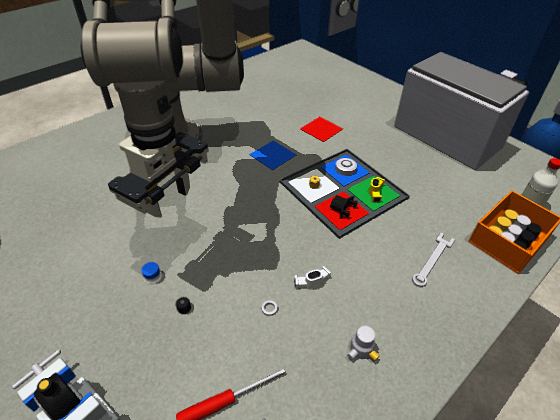

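```bash
python3 - <<'E'
import m
from m import *
T=load("topF.pkl");S=load("sceneF.pkl");T0=load("top0.pkl");S0=load("scene0.pkl")
M=dict(red=(580.4,178.2),blue=(479,305.2),green=(593,292.8),white=(466.2,190.8))
for n,k,a,b,z in (("cover","blue",(153,379),(322,87),26),("ytee","green",(184,169),(431,157),40),("brass","white",(369,400),(203,140),31)):
    u=[(a[0]+.5)/5-.5+165,(a[1]+.5)/5-.5+135];v=[(b[0]+.5)/3.7-.5+260,(b[1]+.5)/3.7-.5+140]
    p,g=tri(T,u,S,v);q=plane(T,u,z);print(n,p.round(1),g.round(1),"top@z",q.round(1),"off tri",(p[:2]-M[k]).round(1),"off top",(q[:2]-M[k]).round(1))
u=(239,178);v=(343,206)
m1,c1,k1=mask(T,(0,0,0),(180,255,52),(246,175),rad=15)
ct=max(cv2.findContours(m1,0,1)[0],key=cv2.contourArea)[:,0]
r=cv2.minAreaRect(np.array([plane(T,q,20)[:2] for q in ct.astype(float)],np.float32));print("mp rect",r,k1,(np.array(r[0])-M["red"]).round(1))
m2,c2,k2=mask(S,(0,0,0),(180,255,48),(343,206),rad=15);print("mp tri",tri(T,c1,S,c2),k1,k2)
for n,a,lo,hi in(("bknob",(183,305),(0,0,0),(180,255,48)),("wtee",(313,276),(0,0,170),(180,50,255))):
    for c in(S0,S):
        try:print(n,mask(c,lo,hi,a,rad=12)[1:])
        except Exception as e:print(e)
    for c in (T0,T):
        b={"bknob":(409,186),"wtee":(321,138)}[n]
        try:print(n,mask(c,(0,0,0) if n=="bknob" else (0,0,150),hi,b,rad=12)[1:])
        except Exception as e:print(e)
E
```

```text
cover [479.  308.2  25.3] 0.6 top@z [478.7 307.8  26. ] off tri [-0.  3.] off top [-0.3  2.6]
ytee [592.5 294.1  38.6] 2.2 top@z [591.4 293.   40. ] off tri [-0.5  1.3] off top [-1.6  0.2]
brass [468.8 189.6  32.5] 0.3 top@z [469.1 189.8  31. ] off tri [ 2.6 -1.2] off top [ 2.9 -1. ]
mp rect ((580.640380859375, 181.58154296875), (54.105194091796875, 62.26104736328125), 16.13088035583496) 217 [0.2 3.4]
mp tri (array([578.08360154, 181.29608615,  16.69893853]), np.float64(1.736319590244688)) 217 322
bknob (array([183.32777778, 305.72222222]), np.int32(180))
bknob (array([183.29608939, 305.69273743]), np.int32(179))
bknob (array([408.30769231, 186.40384615]), np.int32(52))
max() iterable argument is empty
wtee (array([311.21287129, 275.61386139]), np.int32(202))
wtee (array([310.95454545, 275.51818182]), np.int32(220))
wtee (array([329.75      , 141.55357143]), np.int32(56))
wtee (array([329.71186441, 141.61016949]), np.int32(59))
```

All four parts are within about 4 mm of their mat centres and at the right heights. The look-alikes haven't moved and the arm is clear, so I'm handing in.

```bash
python3 -c "
from plant import *
print(get_obs()['time'],abs(get_obs()['dq']).max());print(close_job())"
```

```text
36.55 0.07818077425042247
the job is handed in; nothing more can be done
None
```

All four parts are on their mats in the tray, and I handed the job in at 36.6 s of the 101 s allowed. I lowered each part until the wrist felt contact (about 5–10 N), then opened the gripper. No verdict was reported.

Last measurements from both cameras, with the arm lifted clear:

| Part | Mat | Offset from mat centre |
|---|---|---|
| Cover | blue | about 3 mm |
| Yellow tee | green | about 1.5 mm |
| Brass knob | white | about 3 mm |
| Mouthpiece | red | about 3.5–4 mm |

- **Heights:** these agree to about 1.5 mm with the parts lying flat, and all four look upright. The mouthpiece's height is a rough check, from the centres of its dark patch in each view.
- **Look-alikes:** the black knob and white tee moved less than 0.3 px in the scene view. In the top view the white tee was also unchanged, but the final black-knob check found no matching patch, probably because the arm or its shadow covered it.
- **Small disagreements:**
  - The mats measured 1–4 mm lower than the stated 6 mm, within the calibration error.
  - The brass knob gripped at 26.5 mm instead of 29 mm. It also sat about 4 mm off centre in the jaws, which I corrected for when setting it down.
- **Arm at hand-in:** it was still settling slightly (0.08 rad/s), touching nothing.

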